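# Complete the spice row and latch its hold-down rail

## Robot

A 6-joint arm with a two-finger parallel gripper is mounted at the origin on a cart in front of the work surface, level with it; the furniture and walls round the work are solid. World frame = base frame: x ahead of the robot, y to its left, z up, the work surface at z = 0. Lengths are in mm, angles in rad, forces in N, time in s.
With the tool pointing down it reaches from about 350 to 925 mm from the base axis. Payload 6.4 kg.
Tool frame: the origin (TCP) lies between the finger pads; the fingertips stand 25 mm ahead of it and the grasp point (between the pads) lies 6 mm ahead of it; z points along the fingers, y is the line along which they close (so a half turn about z gives the same grasp; the last joint's range is limited). The gripper opens to 85 mm and grips with 20 to 120 N. Pads are 22 mm wide; open, the fingers measure 114 mm over their backs; the gripper's body (76 mm by 85 mm) begins 54 mm behind the grasp point. The pads swing forward as they close: fully open they stand 13 mm farther back than shut.
Start: joints at [-1.375, 0.245, 1.558, -0, 1.339, -0.174], TCP at [234.934, -606.069, 256.29] pointing down, gripper open.
Joint ranges: [-3.13, 3.13], [-1.02, 2.26], [0.13, 2.54], [-0.95, 4.09], [0.21, 2.88], [-2.74, 2.74]. Speed limits (rad/s): [2.57, 2.57, 3.14, 3.14, 3.14, 3.14].

## Interface

Orientations are given as a unit quaternion [w, x, y, z].
In Python, from plant import bot gives the robot as it stands.
- The arm moves only by the shell command python3 nudge.py 'ROWS' [FORCE]. ROWS is rows parted by semicolons, their numbers by spaces, 1 to 20 of them, each of 7 numbers: a rotation vector rx, ry, rz in rad, then dx, dy, dz in mm, then the opening from 0.0 (shut) to 1.0 (fully open); each row is the pose to reach, as a shift and turn from the pose commanded when the command began, along the tool's axes at that moment; what a row does not reach only later rows make up. A row lasts 1/8 s, in which the tool goes at most 62.5 mm and 0.188 rad, less where a joint would pass 70% of its speed; a pose out of reach is approached as far as the arm can. The fingers move at their own pace and stop on an object; FORCE is the grip in N (left out, the last holds). Time passes only in rows, so rows that do not move let the fingers close. It prints the time, the measured TCP pose, the force, the opening and the grip force at its end.
- bot.observe(): the state, without advancing time (a new reading comes with each control period).
- bot.camera(name): name is "scene" or "top" or "wrist"; returns a dict with "color" (384x512x3 uint8, red, green, blue), "range_z" (384x512 float32, mm along the optical axis (not along the pixel's ray), 0 where there is no reading), "fx", "fy", "cx", "cy" (pixels), "world_from_camera" (4x4, takes a point from camera to world coordinates). Camera axes: x right, y down, z forward; pixel columns grow to the right and rows downward; lengths in mm; the calibration is good to about 2 mm. The wrist camera is an equidistant fisheye: a pixel r from the principal point sees the ray r / f radians off the axis. A picture is of the moment at which its call begins.
- bot.job_done(): hands the job in; it is judged then, once.
The state is a dict: "time_s": time; "qpos": joint angles; "dq": joint speeds; "joint_efforts": joint torques, N m; "tcp_pos": TCP position; "tool_rot": TCP orientation; "ft_force": force on the tool from outside, world axes, zero at the start; "moment": the same for the moment, N m; "grip_width": opening from 0.0 (shut) to 1.0 (fully open); "gripper_force": force on a finger pad.
Only numpy, scipy, OpenCV 4.12 (cv2) and the standard library are available. Lean on these libraries where they do the work, as an engineer would, in place of code of your own. Each camera call takes 0.05 s, during which the arm holds its last target. There are 200 camera calls.

## Task

Put the spice jar that stands on the worktop into the empty bay of the leaning spice rack, so that it leans in line with its three neighbours. Then throw the rack's black-gripped lever forward into the notch with two dots, the middle one, and let its pin drop fully home, so that the rail lies over the lids; let go and leave the other jars and things where they are.

Things in the scene. Friction and masses are not known exactly. Their poses are not given: they have to be found in the camera images.
- jar_loose: the spice jar to put away: glass with a paper band and a screw lid, 46 mm diameter, 106 mm tall, 0.11 kg; the lid is the top 20 mm (45 mm diameter). It starts upright on the worktop to the right of the rack. Origin: centre of its underside; z runs up its axis.
- rack: wooden spice rack, 260 mm long (y), 154 mm deep (x), fixed on the worktop. Origin on the worktop below the row's middle; x to the back, y along the row to the left, z up. Jars lean back in it by 28 degrees, axis (0.469, 0, 0.883). Four bays at y = 84, 28, -28, -84 mm, dowels 5 mm high between them, front lip 14 mm high, back rest 62 mm up the jars. Only bay -28 is empty.
- gap (a point): where the centre of the jar's underside belongs in the empty bay: on the shelf, touching the back rest (3 mm behind the bay's middle). z: up along the leaning jars' axis; x: square to it, to the back; y: along the row to the left. The neighbours leave 10 mm each side, so there the jar can be held only by its lid front to back, the tool leaning like the jars; both sides of the lids are free.
- jar_left: jar in the left-hand bay, like the loose one but 44 mm diameter and 105 mm tall; leave it. Origin: centre of its underside, z up its axis.
- jar_mid: jar in the bay just left of the empty one, same as the loose jar; leave it. Origin: centre of its underside, z up its axis.
- jar_right: jar in the right-hand bay, 44 mm diameter, 105 mm tall; leave it. Origin: centre of its underside, z up its axis.
- hold_lever (a joint): turn of the lever at the rack's left-hand (+y) end, rad, about the rack's y axis through lever_pivot; grows as it is thrown forward, to the robot. At value v its outward direction in the rack frame is (sin(0.332-v), 0, cos(0.332-v)): nearly upright at the start (0.02 to 0.20, in a wide recess), 40 degrees to the robot in the two-dot notch. 0.1 N m of friction: it stays where it is left.
- latch (a joint): how far the grip is pulled outward along the lever, m: 0 = pin fully home (in the recess or a notch), 0.007 to 0.008 = pin on the rim, 0.014 = stop. A spring pulls it in with 5 N at 0, 8 N at 0.011. Out of a notch or the recess the lever turns only above 0.009. Let down on the rim, the pin slides along it and snaps to 0 at the next notch, and there the lever stops.
- two_dots (a point): nominal place of the pin in the two-dot notch of the steel quadrant, fixed in the rack: 79.5 mm from the pivot, lever at 1.030. One and three dots: 0.576 and 1.484. The quadrant is clamped by hand in slotted holes, so all notches are shifted together by an unknown -0.12 to 0.12 rad: find it by feel. Pin 7 mm, notches 8.6 mm wide, 8 mm deep, edges rounded by 1 mm.
- lever_grip (a point): middle of the black grip's waist, 128 mm from lever_pivot with the latch at 0 (moves out with it). Round, 16 mm thick at the waist, 20 mm at the ends, 102 to 153 mm from the pivot; below it a steel stem of 13 mm. z: outward along the lever; y: along the pivot axis to the left; x: square to both, away from the robot; the grip swings along x.
- lever_pivot (a point): point of the pivot axis in the plane in which the grip swings, 53 mm above the worktop and 28 mm outside the inner face of the rack's left-hand end; axes as the rack. That end is 82 mm high; the quadrant, on its outside, reaches 84 mm from the pivot. Sliding the pin along the rim takes 2 to 3 N at the grip; in a notch the lever stops hard.
- rail (a point): middle of the steel hold-down rail, 10 mm thick, 84 mm from the pivot, which turns with the lever. At the start it stands behind the row; in the two-dot notch it lies 3 to 14 mm above the lids. With the row filled the lids stop it just after that, before the three-dot notch.
- salt_shaker: bystander in front of the rack: salt shaker, 44 mm diameter, 90 mm tall. Origin: centre of its underside.
- lemon: bystander right of the rack: lemon, 71x53x51 mm. Origin: centre of its underside.
- small_tin: bystander behind the rack: food tin, 57 mm diameter, 72 mm tall. Origin: centre of its underside.

How it is judged (in metres and radians):
On the way, in this order (a step that is already met when the one before it is completed fails the run):
1. the jar stands in the empty bay, leaning with the row, and is let go (x of jar_loose in the frame of gap between -0.012 and 0.006 m and y of jar_loose in the frame of gap between -0.007 and 0.007 m and z of jar_loose in the frame of gap between -0.004 and 0.006 m and angle between the z axis of jar_loose and the z axis of gap, either way round below 0.15 rad and contact force between the fingers and jar_loose below 0.2 N), for 0.2 s.
2. the lever's pin has dropped home in the two-dot notch (value of joint hold_lever between 0.88 and 1.18 rad and value of joint latch below 0.003 m), for 0.2 s.
At the end, for the whole second after the job is handed in: The jar's foot is in the empty bay (12 mm front, 6 mm back, 7 mm sideways, on the shelf), leaning with the row within 0.15 rad; the lever is in the two-dot notch (0.88 to 1.18) with the latch under 3 mm, released and still; the other row jars within 12 mm of their starts (all of step 2 and x of jar_loose in the frame of gap between -0.012 and 0.006 m and y of jar_loose in the frame of gap between -0.007 and 0.007 m and z of jar_loose in the frame of gap between -0.004 and 0.006 m and angle between the z axis of jar_loose and the z axis of gap, either way round below 0.15 rad and linear speed of jar_loose below 0.02 m/s and velocity of joint hold_lever between -0.05 and 0.05 rad/s and distance of each of jar_left, jar_mid, jar_right from where it was at the start of the episode below 0.012 m); the robot touches nothing.
It fails at once if another jar of the row is knocked from its place (30 mm) (distance of any of jar_left, jar_mid, jar_right from where it was at the start of the episode above 0.03 m).
It fails at once if the salt shaker, the lemon or the tin is knocked from its place (30 mm) (distance of any of salt_shaker, lemon, small_tin from where it was at the start of the episode above 0.03 m).
It also fails if it takes over 51 s, if anything falls off the work surface, if the arm or the gripper's body presses on something with over 40 N, if the wrist force passes 120 N, or if a joint passes its speed limit or range.

## Working session

There is one attempt and no reset: what is moved stays moved. The work goes in short steps, Python scripts to look and compute and a shell command to move; the robot and the scene stay as the last step left them, time stands still between calls to the robot, and variables do not carry over. Pictures are saved under pics/ and viewed, at most 10 in all, crops included, and the job is handed in when it is done.

```bash
ls; mkdir -p pics; cat > h.py <<'E'
import numpy as np,cv2
from plant import bot
from scipy.spatial.transform import Rotation as R
def save(n,c): cv2.imwrite(f'pics/{n}.png',cv2.cvtColor(c,cv2.COLOR_RGB2BGR))
def pts(d):
    z=d['range_z'];v,u=np.indices(z.shape)
    T=d['world_from_camera']
    p=np.stack([(u-d['cx'])/d['fx']*z,(v-d['cy'])/d['fy']*z,z],-1)
    return p@T[:3,:3].T+T[:3,3]
E
python3 - <<'E'
from h import *
o=bot.observe();print(o)
ims=[]
for n in['scene','top']:
    d=bot.camera(n);np.save(f'{n}.npy',d,allow_pickle=True);ims.append(d['color']);print(n,d['fx'],d['cx'],d['cy'],d['world_from_camera'].round(3).tolist(),(d['range_z']>0).mean())
save('a0',ims[0]);save('a1',ims[1])
E
```

```text
nudge.py
pics
plant.py
{'time_s': 0.0, 'qpos': array([-1.37510033e+00,  2.45797627e-01,  1.55907345e+00,  2.65879058e-05,
        1.33866664e+00, -1.74075517e-01]), 'dq': array([-0.00158067,  0.00048506,  0.00076374,  0.00040692, -0.00093175,
        0.00048023]), 'joint_efforts': array([ 1.63718487e-03, -4.29513431e+01, -3.26121426e+01, -5.90197851e-05,
        5.32879974e-03,  4.71170964e-06]), 'tcp_pos': array([ 234.83372948, -605.53279229,  255.15883667]), 'tool_rot': array([-9.72612051e-04,  9.82957358e-01,  1.83831135e-01,  2.42058546e-06]), 'ft_force': array([-0.7423248 ,  0.11990968, -0.20878772]), 'moment': array([-0.03048091, -0.02886792,  0.00916667]), 'gripper_force': 0.0, 'grip_width': 0.9991521593165932}
scene 481.73240548901185 253.12087141268984 183.89225400507965 [[-0.688, -0.313, 0.655, -198.683], [-0.726, 0.311, -0.614, 698.439], [-0.012, -0.897, -0.441, 649.026], [0.0, 0.0, 0.0, 1.0]] 0.9957784016927084
top 444.33788144784813 255.40177011151053 196.90023248454796 [[-0.0, -0.983, 0.183, 346.022], [-1.0, 0.002, 0.01, 2.937], [-0.011, -0.183, -0.983, 1200.128], [0.0, 0.0, 0.0, 1.0]] 0.9959004720052084
```

View pics/a0.png

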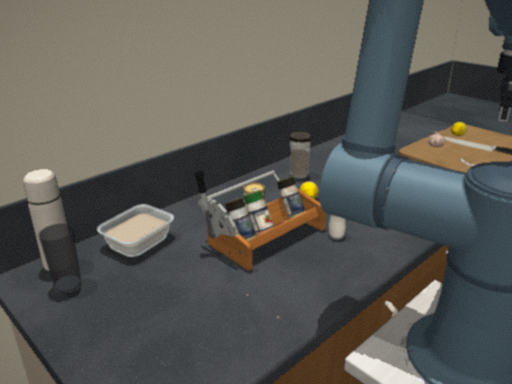

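View pics/a1.png

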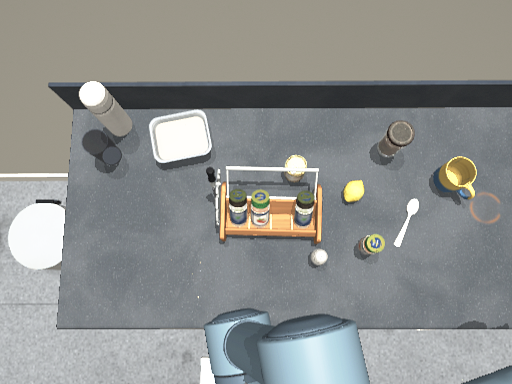

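Scene view: the rack is around (265,215), with the lever grip at (201,181). Top view: rack spans (220–322, 168–240), loose jar lid is at (375,243), lemon (354,190), shaker (318,257), tin (296,168), lever grip (211,174).

```bash
python3 - <<'E'
from h import *
d=np.load('top.npy',allow_pickle=True).item();s=np.load('scene.npy',allow_pickle=True).item()
P=pts(d);S=pts(s)
c=d['color'];hsv=cv2.cvtColor(c,cv2.COLOR_RGB2HSV)
for (u,v) in[(375,243),(366,246),(238,194),(260,195),(304,197),(282,215),(211,174),(318,256),(354,190),(296,165),(270,168),(229,169),(315,169),(222,210),(319,210),(130,260)]:
    print((u,v),P[v,u].round(0),hsv[v,u])
def om(c):
    h=cv2.cvtColor(c,cv2.COLOR_RGB2HSV);return (h[...,0]>5)&(h[...,0]<20)&(h[...,1]>130)&(h[...,2]>60)
for n,Q,cc in(('top',P,c),('scene',S,s['color'])):
    m=om(cc);roi=(Q[...,0]>350)&(Q[...,0]<800)&(abs(Q[...,1])<250)&(Q[...,2]>5)
    q=Q[m&roi];print(n,len(q),np.percentile(q,[1,50,99],axis=0).round(0).tolist())
    hi=q[q[:,2]>45]
    print(cv2.minAreaRect(q[:,:2].astype(np.float32)))
    for sgn in(1,-1):
        e=hi[sgn*(hi[:,1]-np.median(q[:,1]))>80];print(sgn,len(e),len(e) and (e.mean(0).round(1),e.max(0).round(1),e.min(0).round(1)))
        if len(e)>5: print('line',cv2.fitLine(e[:,:2].astype(np.float32),2,0,.01,.01).ravel())
# loose jar
for n,Q in(('top',P),('scene',S)):
    q=Q.reshape(-1,3);c0=P[243,375]
    q=q[(np.hypot(*(q-c0)[:,:2].T)<45)]
    t=q[q[:,2]>98];print(n,'jar',len(t),t.mean(0) if len(t) else 0, cv2.minEnclosingCircle(t[:,:2].astype(np.float32)) if len(t) else 0,np.percentile(q[:,2],99) if len(q) else 0)
I=cv2.resize(c[150:270,190:390],None,fx=4,fy=4,interpolation=cv2.INTER_CUBIC);save('b',I)
E
```

```text
(375, 243) [ 434. -279.  104.] [ 96  17 147]
(366, 246) [ 428. -260.   91.] [ 65 127  66]
(238, 194) [554.  57. 121.] [ 38  59 138]
(260, 195) [551.   3. 124.] [ 30 104 191]
(304, 197) [ 546. -106.  122.] [ 36  93 118]
(282, 215) [517. -56.  18.] [ 20 112 255]
(211, 174) [587. 117. 196.] [130  26  30]
(318, 256) [ 404. -141.   87.] [ 20   3 254]
(354, 190) [ 577. -243.   56.] [ 30  64 255]
(296, 165) [640. -91.  75.] [  0   0 255]
(270, 168) [623. -23. 109.] [  0   0 255]
(229, 169) [622.  81. 106.] [ 34   8 214]
(315, 169) [ 619. -135.  114.] [  0   0 255]
(222, 210) [521. 100.  80.] [ 18 118 254]
(319, 210) [ 520. -147.   81.] [ 16 120 252]
(130, 260) [398. 353.  -2.] [100  19 123]
top 1183 [[446.0, -152.0, 17.0], [503.0, -49.0, 51.0], [585.0, 105.0, 81.0]]
((519.09228515625, -24.044357299804688), (259.0096130371094, 146.59759521484375), 88.42630004882812)
1 210 (array([502.2,  78. ,  61.5]), array([594. , 106.1,  83.7]), array([449.2,  31.4,  45.3]))
line [9.8928708e-01 1.4598328e-01 5.0218436e+02 7.8020416e+01]
-1 149 (array([ 509.2, -143. ,   66.2]), array([ 589.1, -128.9,  114.7]), array([ 443.1, -153.6,   45. ]))
line [ 9.9914068e-01 -4.1447323e-02  5.0916507e+02 -1.4297726e+02]
scene 2425 [[443.0, -147.0, 6.0], [474.0, -7.0, 48.0], [586.0, 108.0, 79.0]]
((520.0061645507812, -23.713485717773438), (262.8062438964844, 153.78909301757812), 88.29685974121094)
1 331 (array([482.4, 101.9,  58.4]), array([551.2, 109. ,  77. ]), array([447.1,  72.7,  45.1]))
line [9.9731970e-01 7.3167242e-02 4.8237051e+02 1.0190762e+02]
-1 410 (array([ 483.4, -130.3,   61.4]), array([544.5, -87.6,  96.8]), array([ 439.9, -153.9,   45. ]))
line [ 9.9947268e-01  3.2471035e-02  4.8341852e+02 -1.3025427e+02]
top jar 271 [ 435.40809518 -279.35356119  104.27272584] ((435.0401306152344, -279.8467712402344), 22.532001495361328) 107.87946131407136
scene jar 0 0 0 1.4413793475664534
```

View pics/b.png

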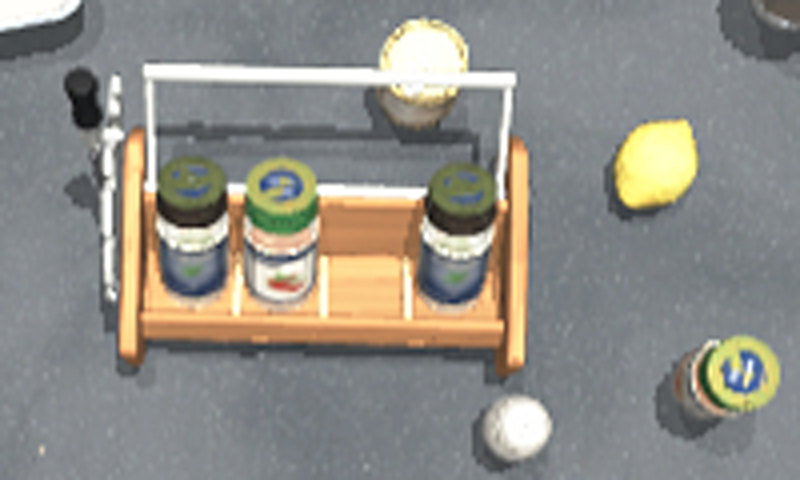

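Crop: the empty bay lies between the dowels at crop (328,288) and (408,292), with jar_mid's lid at (282,190) and the loose jar's lid at (742,372). The rack yaw is about -0.028. Next I'll go above the loose jar with the tool's y axis along the rack's x.

```bash
cat >> h.py <<'E'
YAW=-0.028
def delta(p,Rt):
    o=bot.observe();q=o['tool_rot'];r=R.from_quat(np.r_[q[1:],q[0]])
    print('rv',(r.inv()*Rt).as_rotvec().round(4),'d',r.inv().apply(np.array(p)-o['tcp_pos']).round(1))
def rackrot(lean): # tool z down, y=rack x, leaned by lean
    return R.from_euler('z',YAW)*R.from_euler('y',lean)*R.from_matrix(np.array([[0,1,0],[1,0,0],[0,0,-1.]]))
E
python3 - <<'E'
from h import *
delta([435,-279,230],rackrot(0))
E
```

```text
rv [-0.0013 -0.0013 -1.173 ] d [ 304.6 -232.1   25.8]
```

```bash
python3 nudge.py '0 0 -1.173 304.6 -232.1 25.8 1;0 0 -1.173 304.6 -232.1 25.8 1;0 0 -1.173 304.6 -232.1 25.8 1;0 0 -1.173 304.6 -232.1 25.8 1;0 0 -1.173 304.6 -232.1 25.8 1;0 0 -1.173 304.6 -232.1 25.8 1;0 0 -1.173 304.6 -232.1 25.8 1;0 0 -1.173 304.6 -232.1 25.8 1;0 0 -1.173 304.6 -232.1 25.8 1;0 0 -1.173 304.6 -232.1 25.8 1'
python3 - <<'E'
from h import *
d=bot.camera('wrist');np.save('w1.npy',d,allow_pickle=True);save('w1',d['color'])
print(d['fx'],d['cx'],d['cy'],d['world_from_camera'].round(3).tolist(),(d['range_z']>0).mean(), bot.observe()['tcp_pos'])
d=bot.camera('scene');np.save('scene.npy',d,allow_pickle=True)
E
```

```text
time_s: 1.35
tcp_pos: [434.5, -280.8, 230.6]
tool_rot: [0.0, 0.718, 0.696, -0.0]
ft_force: [0.6, 0.1, 0.6]
grip_width: 0.999
gripper_force: 0.0
297.3186396354542 256.1269321209629 189.58790008610632 [[1.0, -0.029, -0.009, 437.234], [-0.031, -0.956, -0.292, -207.189], [-0.0, 0.292, -0.956, 348.358], [0.0, 0.0, 0.0, 1.0]] 0.9935862223307291 [ 434.56616258 -280.63742197  230.5376224 ]
```

View pics/w1.png

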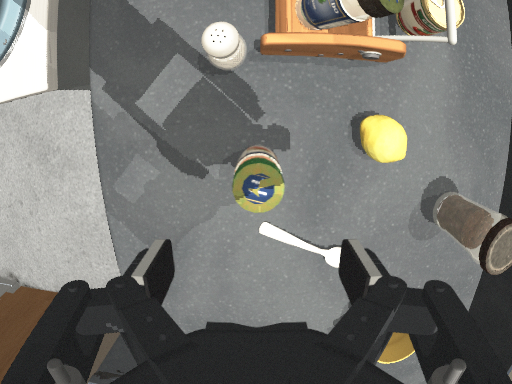

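Wrist view: the lid is at (258,187), the shaker at (223,45), the lemon at (383,140), the rack's right end at the top, and the fingers left and right.

```bash
cat >> h.py <<'E'
def wray(d,u,v):
    x=(np.asarray(u,float)-d['cx'])/d['fx'];y=(np.asarray(v,float)-d['cy'])/d['fy'];r=np.hypot(x,y)+1e-9
    return np.stack([np.sin(r)*x/r,np.sin(r)*y/r,np.cos(r)],-1)
def wpts(d):
    v,u=np.indices(d['range_z'].shape);k=wray(d,u,v);T=d['world_from_camera']
    return (k/np.maximum(k[...,2:],.05)*d['range_z'][...,None])@T[:3,:3].T+T[:3,3]
def ray(d,u,v,fish):
    T=d['world_from_camera'];k=wray(d,u,v) if fish else np.array([(u-d['cx'])/d['fx'],(v-d['cy'])/d['fy'],1])
    return T[:3,3],T[:3,:3]@k
def onz(d,u,v,z,fish):
    o,k=ray(d,u,v,fish);return o+k*(z-o[2])/k[2]
def tri(a,b):
    A=np.zeros((3,3));B=np.zeros(3)
    for o,k in(a,b):
        k=k/np.linalg.norm(k);M=np.eye(3)-np.outer(k,k);A+=M;B+=M@o
    return np.linalg.solve(A,B)
E
python3 - <<'E'
from h import *
w=np.load('w1.npy',allow_pickle=True).item();t=np.load('top.npy',allow_pickle=True).item()
W=wpts(w);P=pts(t);out=[]
for n,d,Q,f,c0 in(('w',w,W,1,(258,187)),('t',t,P,0,(375,243))):
    p0=Q[c0[1],c0[0]]
    m=(Q[...,2]>100)&(Q[...,2]<112)&(np.hypot(Q[...,0]-435,Q[...,1]+280)<40)
    cnt=max(cv2.findContours(m.astype(np.uint8),0,1)[0],key=cv2.contourArea)
    (u,v),ax,_=cv2.fitEllipse(cnt)
    q=Q[m];print(n,u,v,ax,p0,np.median(q[:,2]),cv2.minEnclosingCircle(q[:,:2].astype(np.float32)),onz(d,u,v,106,f));out.append(ray(d,u,v,f))
print('tri',tri(*out))
E
```

```text
w 258.2198181152344 186.5580291748047 (50.83306121826172, 51.45354080200195) [ 436.58289241 -278.856896    105.91069111] 105.81510460453393 ((436.7784118652344, -279.6761779785156), 22.831626892089844) [ 436.78106622 -278.44476645  106.        ]
t 375.1680908203125 242.44886779785156 (17.268285751342773, 18.04088592529297) [ 434.20245755 -279.01851209  104.31086699] 104.37398912885328 ((435.0401306152344, -279.8467712402344), 22.532001495361328) [ 435.41388061 -279.06147183  106.        ]
tri [ 436.75425824 -283.29325478   89.54284622]
```

```bash
python3 nudge.py '0 0 0 173.4 90.7 -40 1;0 0 0 173.4 90.7 -40 1;0 0 0 173.4 90.7 -40 1;0 0 0 173.4 90.7 -40 1;0 0 0 173.4 90.7 -40 1'
python3 - <<'E'
from h import *
d=bot.camera('wrist');np.save('w2.npy',d,allow_pickle=True);save('w2',cv2.resize(d['color'],None,fx=1.5,fy=1.5))
print(d['world_from_camera'].round(3).tolist(), bot.observe()['tcp_pos'])
E
```

```text
time_s: 2.08
tcp_pos: [530.6, -108.8, 270.4]
tool_rot: [0.0, 0.717, 0.697, -0.0]
ft_force: [-1.5, -1.1, -1.3]
grip_width: 0.999
gripper_force: 0.0
[[1.0, -0.026, -0.008, 533.13], [-0.027, -0.956, -0.292, -35.177], [-0.0, 0.292, -0.956, 388.219], [0.0, 0.0, 0.0, 1.0]] [ 530.18059005 -109.49710355  270.04313401]
```

View pics/w2.png

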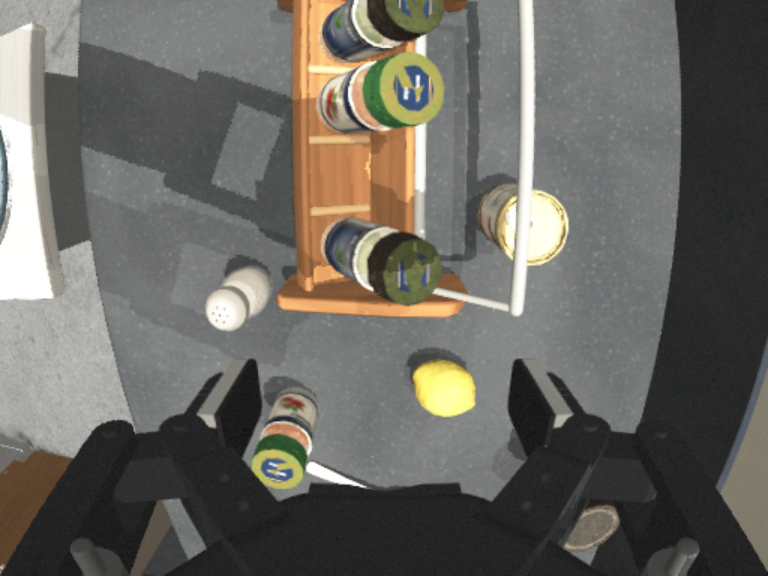

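Wrist view (1.5x scale): jar_mid's lid at (412,90), jar_right's lid at (411,268), bay dowels at (340,140) and (340,211), rail along x≈520.

```bash
python3 - <<'E'
from h import *
Rr=R.from_euler('z',YAW).as_matrix();a=np.array([.469,0,.883])
for n in('w2','top'):
    d=np.load(n+'.npy',allow_pickle=True).item();f=n=='w2';Q=wpts(d) if f else pts(d)
    L=Q@Rr   # rack-aligned coordinates
    seeds=dict(mid=(275,60),right=(273,179)) if f else dict(mid=(260,195),right=(304,197),left=(238,194))
    for k,(u,v) in seeds.items():
        s=np.median(L[v-3:v+4,u-3:u+4].reshape(-1,3),0) if f else L[v,u]
        h=(L-s)@a; rr=np.linalg.norm(L-s-h[...,None]*a,axis=-1)
        near=rr<15;h0=np.median(h[near]);
        m=(abs(h-h0)<3)&(rr<34)
        cnt=max(cv2.findContours(m.astype(np.uint8),0,1)[0],key=cv2.contourArea);mm=np.zeros(m.shape,np.uint8);cv2.drawContours(mm,[cnt],-1,1,-1)
        q=L[(mm>0)&m];q2=q[np.linalg.norm(q-np.median(q,0),axis=1)<15]
        nn=np.linalg.svd(q2-q2.mean(0))[2][2];nn*=np.sign(nn[2])
        ex=np.array([.883,0,-.469]);c2,r=cv2.minEnclosingCircle(np.c_[q@ex,q[:,1]].astype(np.float32))
        e=cv2.fitEllipse(cnt)[0]
        C=c2[0]*ex+np.array([0,c2[1],0])+a*np.median(q@a)
        o,kk=ray(d,*e,f);o=o@Rr;kk=kk@Rr;C2=o+kk*((C-o)@a)/(kk@a)
        print(n,k,'n',nn.round(3),'r',round(r,1),'top',C.round(1),'ray',C2.round(1),'foot',(C-a*(106 if k=='mid' else 105)).round(1))
    # rail & ends in rack-aligned coords
    if f:
        for (u,v) in[(350,20),(349,60),(347,120),(346,180),(345,195)]: print('rail',L[v,u].round(1))
    hsv=cv2.cvtColor(d['color'],cv2.COLOR_RGB2HSV)
    o=(hsv[...,0]>5)&(hsv[...,0]<20)&(hsv[...,1]>90)&(L[...,2]>8)&(L[...,2]<90)&(L[...,0]>430)&(L[...,0]<620)&(abs(L[...,1]+10)<160)
    q=L[o];print('wood',np.percentile(q,[.5,99.5],axis=0).round(1).tolist(),cv2.minAreaRect((q@Rr.T)[:,:2].astype(np.float32)))
    for y in(-24,):
        for x in range(445,640,5):
            pass
    # rail line by brightness: L z 95..125
    r=(hsv[...,1]<40)&(hsv[...,2]>150)&(L[...,2]>90)&(L[...,2]<135)&(L[...,0]>595)&(L[...,0]<680)
    q=L[r];print('rail',len(q),np.median(q,0).round(1),np.percentile(q[:,1],[1,99]).round(1), np.polyfit(q[:,1],q[:,0],1).round(3))
    g=(hsv[...,2]<70)&(L[...,2]>130)&(L[...,2]<215)&(L[...,1]>80)&(L[...,1]<180)&(L[...,0]>540);q=L[g]
    if len(q):print('grip',len(q),np.median(q,0).round(1),q.max(0).round(1),q.min(0).round(1))
E
```

```text
w2 mid n [ 0.474 -0.001  0.881] r 23.1 top [550.3  18.5 123.5] ray [548.7  18.  124.4] foot [500.6  18.5  29.9]
w2 right n [0.475 0.    0.88 ] r 21.9 top [551.4 -93.3 123.2] ray [550.1 -92.4 123.9] foot [502.1 -93.3  30.5]
rail [622.7  63.3 110.9]
rail [621.6  23.  109.8]
rail [620.7 -35.4 110.5]
rail [623.1 -94.6 111.8]
rail [ 623.2 -110.   112.6]
wood [[451.3, -138.7, 13.7], [598.2, 108.8, 82.9]] ((532.7288208007812, -29.10999298095703), (250.84906005859375, 173.0595245361328), 88.5322265625)
rail 2007 [623.  -23.9 111.1] [-124.9   82.8] [2.00000e-02 6.23251e+02]
grip 35 [824.8 120.  131.8] [826.3 129.4 135.9] [822.9 104.  130.1]
top mid n [ 0.471 -0.001  0.882] r 23.9 top [548.4  18.4 122.9] ray [548.6  18.2 122.8] foot [498.7  18.4  29.3]
top right n [ 0.468 -0.009  0.884] r 22.3 top [551.  -94.  121.8] ray [549.7 -93.6 122.5] foot [501.7 -94.   29.1]
top left n [ 0.485 -0.01   0.875] r 22.3 top [549.1  75.  122.3] ray [548.9  74.  122.4] foot [499.9  75.   29.5]
wood [[447.2, -139.0, 15.2], [590.3, 119.6, 83.0]] ((520.4783935546875, -23.489242553710938), (261.1298828125, 151.5010223388672), 88.91666412353516)
rail 426 [621.7  -2.6 109.4] [-125.7  125.4] [-1.70000e-02  6.20547e+02]
grip 234 [822.5 134.6 147.5] [826.5 179.7 203.4] [575.5  81.1 130. ]
```

```bash
python3 nudge.py '0 0 0 -172.1 -88.9 95 1;0 0 0 -172.1 -88.9 95 1;0 0 0 -172.1 -88.9 95 1;0 0 0 -172.1 -88.9 95 1;0 0 0 -172.1 -88.9 95 1;0 0 0 -172.1 -88.9 95 1'
python3 - <<'E'
from h import *
delta([436.5,-279,101],rackrot(0))
E
```

```text
time_s: 2.88
tcp_pos: [436.6, -278.7, 175.8]
tool_rot: [0.0, 0.717, 0.697, 0.0]
ft_force: [0.1, -0.5, -0.1]
grip_width: 1.001
gripper_force: 0.0
rv [ 0.0003 -0.     -0.0014] d [-0.3 -0.2 74.8]
```

```bash
python3 nudge.py '0 0 0 0 0 50 1;0 0 0 0 0 74.5 1;0 0 0 0 0 74.5 1;0 0 0 0 0 74.5 0.5;0 0 0 0 0 74.5 0.3;0 0 0 0 0 74.5 0.3;0 0 0 0 0 74.5 0.3;0 0 0 0 0 74.5 0.3' 35
python3 - <<'E'
from h import *
Rr=R.from_euler('z',YAW);a=np.array([.469,0,.883])
g=np.array([500.3,-37.6,29.7])
for h in(60,0): 
    p=Rr.apply(g+a*(101+h));print(p);delta(p,rackrot(.488))
delta([436.5,-279,251],rackrot(0))
E
```

```text
time_s: 3.88
tcp_pos: [437.7, -279.2, 102.8]
tool_rot: [0.001, 0.717, 0.697, -0.0]
ft_force: [-0.4, 0.2, 5.6]
grip_width: 0.514
gripper_force: 35.2
[574.53063518 -53.70580715 171.863     ]
rv [ 0.49    0.002  -0.0005] d [229.1 130.6 -69.3]
[546.40166534 -52.9179901  118.883     ]
rv [ 0.49    0.002  -0.0005] d [229.2 102.4 -16.4]
rv [0.002 0.002 0.   ] d [-1.000e-01 -9.000e-01 -1.482e+02]
```

```bash
python3 nudge.py '0 0 0 0 0 -50 0.3;0 0 0 0 0 -100 0.3;0 0 0 0 0 -150 0.3;0.1 0 0 40 40 -150 0.3;0.25 0 0 100 80 -150 0.3;0.4 0 0 160 120 -140 0.3;0.49 0.002 0 229 161 -132 0.3;0.49 0.002 0 229 161 -132 0.3;0.49 0.002 0 229 161 -132 0.3;0.49 0.002 0 229 161 -132 0.3;0.49 0.002 0 229 161 -132 0.3'
python3 - <<'E'
from h import *
d=bot.camera('wrist');np.save('w3.npy',d,allow_pickle=True)
d=bot.camera('scene');np.save('s3.npy',d,allow_pickle=True)
w=np.load('w3.npy',allow_pickle=True).item()['color']
save('w3',np.hstack([w,cv2.resize(d['color'][130:322,180:372],(384,384))])[:,:])
o=bot.observe();print(o['tcp_pos'],o['grip_width'])
Rr=R.from_euler('z',YAW);a=np.array([.469,0,.883])
g=np.array([500.3,-37.6,29.7])
for h in(125,60,0): delta(Rr.apply(g+a*(102.5+h)),rackrot(.488))
im=cv2.imread('pics/w3.png');cv2.imwrite('pics/w3.png',cv2.resize(im,None,fx=.89,fy=.89))
E
```

```text
time_s: 5.25
tcp_pos: [603.8, -55.1, 233.5]
tool_rot: [-0.174, 0.696, 0.676, -0.168]
ft_force: [0.4, 0.4, -1.5]
grip_width: 0.516
gripper_force: 36.6
[603.9020257  -54.96863745 233.48415831] 0.5168233254781109
rv [-0.0013 -0.0025 -0.0011] d [0.4 2.9 1.7]
rv [-0.0013 -0.0025 -0.0011] d [ 0.3  3.  66.7]
rv [-0.0013 -0.0025 -0.0011] d [1.000e-01 3.100e+00 1.267e+02]
```

View pics/w3.png

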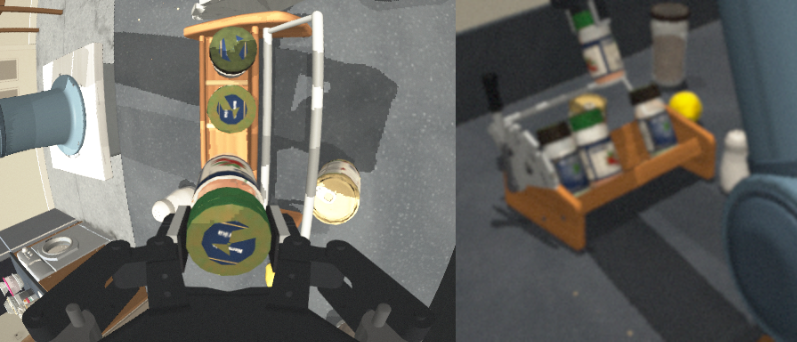

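Wrist view: the held jar is in line with the row above the bay. In the scene crop it hangs upright with the lean, clear of its neighbours and the rail.

```bash
python3 nudge.py '0 0 0 0.2 1 0 0.3;0 0 0 0.2 1 30 0.3;0 0 0 0.2 1 60 0.3;0 0 0 0.2 1 90 0.3;0 0 0 0.2 1 110 0.3;0 0 0 0.2 1 121 0.3;0 0 0 0.2 1 121 0.3;0 0 0 0.2 1 121 0.3'
python3 - <<'E'
from h import *
Rr=R.from_euler('z',YAW);a=np.array([.469,0,.883])
g=np.array([500.3,-37.6,29.7])
delta(Rr.apply(g+a*(102.5)),rackrot(.488))
E
```

```text
time_s: 6.35
tcp_pos: [549.2, -52.2, 126.8]
tool_rot: [-0.174, 0.696, 0.676, -0.168]
ft_force: [0.6, -0.8, -1.2]
grip_width: 0.515
gripper_force: 36.6
rv [ 0.0002 -0.0014  0.0003] d [-0.8  1.2  6.8]
```

```bash
python3 nudge.py '0 0 0 -0.5 0 2 0.3;0 0 0 -0.5 0 4 0.3;0 0 0 -0.5 0 6 0.3;0 0 0 -0.5 0 6 0.3'
python3 - <<'E'
from h import *
Rr=R.from_euler('z',YAW);a=np.array([.469,0,.883])
g=np.array([500.3,-37.6,29.7])
delta(Rr.apply(g+a*(102.5)),rackrot(.488))
E
```

```text
time_s: 6.85
tcp_pos: [546.1, -52.5, 121.6]
tool_rot: [-0.174, 0.696, 0.676, -0.168]
ft_force: [1.3, 0.9, 4.3]
grip_width: 0.512
gripper_force: 37.0
rv [-0.0006 -0.0016  0.0003] d [-0.4  1.6  0.7]
```

```bash
python3 nudge.py '0 0 0 0 0.5 0.7 0.3;0 0 0 0 0.5 0.7 0.55;0 0 0 0 0.5 0.7 0.7;0 0 0 0 0.5 0.7 0.75;0 0 0 0 0.5 0.7 0.75;0 0 0 0 0.5 -20 0.75;0 0 0 0 0.5 -60 0.75;0 0 0 0 0.5 -110 0.75;0 0 0 0 0.5 -160 0.8;0 0 0 0 0.5 -160 0.8;0 0 0 0 0.5 -160 0.8'
python3 - <<'E'
from h import *
Rr=R.from_euler('z',YAW).as_matrix();a=np.array([.469,0,.883])
for n in('wrist','top'):
    d=bot.camera(n);np.save(n+'4.npy',d,allow_pickle=True)
d=np.load('wrist4.npy',allow_pickle=True).item();t=np.load('top4.npy',allow_pickle=True).item()
im=np.hstack([d['color'],cv2.resize(t['color'][140:260,200:340],(448,384))])
save('p4',cv2.resize(im,None,fx=.83,fy=.83))
L=wpts(d)@Rr
e=np.array([.883,0,-.469])
# lid-top slabs near expected centers
for k,y in(('left',74.5),('mid',18.3),('loose',-37.6),('right',-93.4)):
    m=(abs(L[...,1]-y)<28)&(abs(L@a-(np.array([550,0,123.4])@a))<5)&(abs(L@e-np.array([550,0,123.4])@e)<32)
    q=L[m]
    if len(q)<50: print(k,len(q));continue
    c,r=cv2.minEnclosingCircle(np.c_[q@e,q[:,1]].astype(np.float32));h=np.median(q@a)
    q2=q[np.hypot(q@e-c[0],q[:,1]-c[1])<16];nn=np.linalg.svd(q2-q2.mean(0))[2][2]
    print(k,len(q),'e %.1f y %.1f r %.1f h %.1f'%(c[0],c[1],r,h),nn.round(3))
E
```

```text
time_s: 8.22
tcp_pos: [621.1, -54.7, 261.6]
tool_rot: [-0.175, 0.696, 0.676, -0.168]
ft_force: [-0.7, 0.2, -0.4]
grip_width: 0.797
gripper_force: 0.0
left 1718 e 429.4 y 74.3 r 21.9 h 367.3 [-0.482  0.004 -0.876]
mid 1812 e 427.7 y 18.8 r 22.5 h 367.3 [ 0.481 -0.001  0.877]
loose 1702 e 428.0 y -38.1 r 22.9 h 367.7 [0.499 0.001 0.867]
right 1304 e 429.5 y -93.0 r 21.8 h 367.5 [ 0.479 -0.003  0.878]
```

View pics/p4.png

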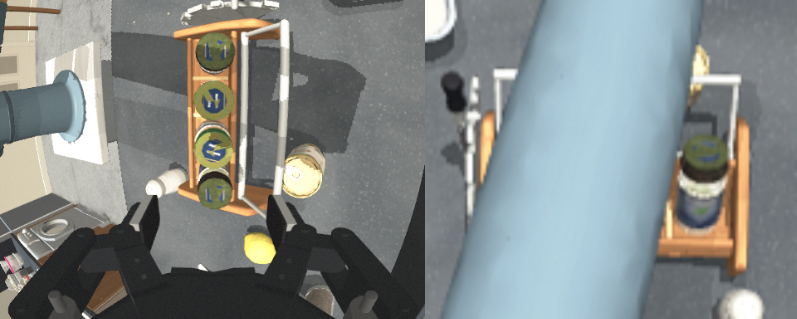

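The jar sits in line with the row: in the bay-square axis its lid is at 428.0 against jar_mid's 427.7, and y and height are right too. Next the lever grip, using both fixed views.

```bash
python3 - <<'E'
from h import *
Rr=R.from_euler('z',YAW).as_matrix()
s=bot.camera('scene');t=np.load('top4.npy',allow_pickle=True).item();w=np.load('wrist4.npy',allow_pickle=True).item()
rays=[]
for n,d,Q in(('top',t,pts(t)),('scene',s,pts(s)),('wrist',w,wpts(w))):
    L=Q@Rr;V=d['color'].max(2)
    m=(V<75)&(L[...,2]>140)&(L[...,2]<225)&(L[...,1]>85)&(L[...,1]<180)&(L[...,0]>540)&(L[...,0]<640)
    q=L[m]
    if len(q)<5: print(n,len(q));continue
    v,u=np.nonzero(m);print(n,len(q),'px',u.mean(),v.mean(),np.median(q,0).round(1),q.min(0).round(1),q.max(0).round(1),cv2.fitLine(q.astype(np.float32),2,0,.01,.01).ravel().round(3))
    # quadrant, steel
    m=(L[...,2]>40)&(L[...,2]<140)&(L[...,1]>122)&(L[...,1]<150)&(L[...,0]>440)&(L[...,0]<640);q=L[m]
    if len(q)>10: print('  quad',len(q),np.percentile(q,[2,50,98],axis=0).round(1).tolist())
    hsv=cv2.cvtColor(d['color'],cv2.COLOR_RGB2HSV)
    m=(hsv[...,0]>5)&(hsv[...,0]<20)&(hsv[...,1]>90)&(L[...,2]>60)&(L[...,2]<90)&(L[...,1]>85)&(L[...,1]<128);q=L[m]
    if len(q)>10: print('  end',len(q),np.percentile(q,[2,50,98],axis=0).round(1).tolist())
E
```

```text
top 101 px 210.46534653465346 174.11881188118812 [584.5 135.  195.8] [575.3 126.5 145. ] [599.9 145.  205.9] [2.89000e-01 3.00000e-02 9.57000e-01 5.85772e+02 1.35487e+02 1.85723e+02]
  quad 162 [[492.0, 122.1, 59.2], [562.4, 125.7, 120.9], [613.2, 138.9, 138.5]]
  end 62 [[528.6, 108.6, 63.1], [564.4, 116.5, 79.4], [593.5, 121.7, 83.2]]
scene 178 px 200.6011235955056 181.06741573033707 [583.1 139.6 182.3] [573.6 128.5 153.6] [597.7 146.2 206.4] [2.38000e-01 1.00000e-03 9.71000e-01 5.83362e+02 1.38840e+02 1.81861e+02]
  quad 871 [[487.7, 122.8, 52.1], [549.2, 126.7, 100.0], [606.3, 139.9, 137.2]]
  end 149 [[448.2, 91.4, 60.1], [472.4, 117.8, 67.0], [513.8, 121.4, 75.1]]
wrist 0
```

```bash
python3 - <<'E'
from h import *
Rr=R.from_euler('z',YAW)
delta(Rr.apply(np.array([584,135.5,177])+90*np.array([.247,0,.969])),rackrot(.25))
E
```

```text
rv [-0.2431 -0.0027  0.0005] d [172.7 -15.3   3.8]
```

```bash
python3 nudge.py '-0.08 0 0 57 -5 0 0.8;-0.16 -0.002 0 115 -10 0 0.8;-0.243 -0.003 0 172.7 -15.3 3.8 0.8;-0.243 -0.003 0 172.7 -15.3 3.8 0.8;-0.243 -0.003 0 172.7 -15.3 3.8 0.8;-0.243 -0.003 0 172.7 -15.3 3.8 0.8'
python3 - <<'E'
from h import *
Rr=R.from_euler('z',YAW).as_matrix()
w=bot.camera('wrist');np.save('w5.npy',w,allow_pickle=True);print(bot.observe()['tcp_pos']@Rr)
L=wpts(w)@Rr;V=w['color'].max(2)
m=(V<90)&(L[...,2]>130)&(L[...,2]<212)&(L[...,1]>105)&(L[...,1]<165)&(L[...,0]>540)&(L[...,0]<640)
q=L[m];v,u=np.nonzero(m);print(len(q))
if len(q):
  print(u.mean(),v.mean())
  for z in range(135,210,10):
    k=q[abs(q[:,2]-z)<5]
    if len(k)>3: print(z,len(k),np.percentile(k,[3,50,97],axis=0).round(1).tolist())
save('w5',w['color'])
E
```

```text
time_s: 9.12
tcp_pos: [610.9, 116.9, 264.9]
tool_rot: [-0.088, 0.712, 0.691, -0.087]
ft_force: [0.6, -1.3, -0.3]
grip_width: 0.801
gripper_force: 0.0
[607.42524327 133.93682975 264.98598341]
986
260.82555780933063 201.93103448275863
135 20 [[542.5, 122.7, 130.0], [566.8, 124.8, 134.5], [584.8, 140.7, 137.9]]
145 4 [[575.5, 140.4, 141.3], [578.5, 142.4, 144.3], [583.4, 142.7, 145.8]]
155 52 [[576.4, 137.9, 154.9], [587.7, 144.4, 158.6], [593.6, 146.0, 159.9]]
165 112 [[577.1, 137.3, 160.4], [585.2, 143.7, 164.8], [594.0, 145.2, 169.6]]
175 83 [[581.2, 138.5, 170.2], [588.5, 143.5, 174.7], [595.6, 144.5, 179.6]]
185 43 [[584.5, 141.3, 180.3], [590.1, 144.2, 184.3], [596.0, 145.3, 189.8]]
195 174 [[585.1, 132.2, 191.0], [596.9, 143.9, 197.7], [603.1, 146.4, 199.9]]
205 498 [[587.3, 129.9, 200.2], [594.6, 137.6, 202.1], [601.6, 144.7, 204.2]]
```

View pics/w5.png

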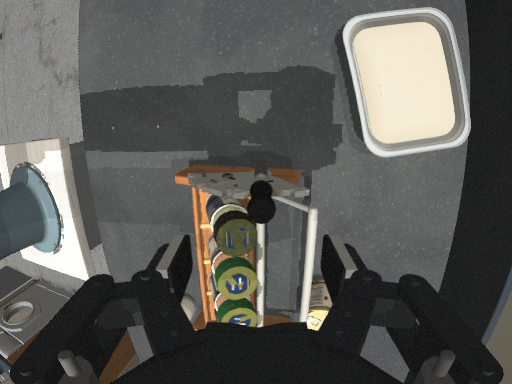

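Wrist view: the grip is at (261,200), between the fingers. The grip fit gives the pivot at (561,136.3,53) rack-aligned (its height and the rail distance both check out) and the lever at v≈0.11.

```bash
cat >> h.py <<'E'
PIV=np.array([561,136.3,53.])
def lev(r,th): # TCP at radius r, lever angle th=0.332-v
    return R.from_euler('z',YAW).apply(PIV+r*np.array([np.sin(th),0,np.cos(th)]))
def where():
    o=bot.observe();RR=R.from_euler('z',YAW);p=RR.inv().apply(o['tcp_pos'])-PIV
    q=o['tool_rot'];z=RR.inv().apply(R.from_quat(np.r_[q[1:],q[0]]).apply([0,0,-1]))
    f=RR.inv().apply(o['ft_force']);th=np.arctan2(p[0],p[2])
    t=np.array([np.cos(th),0,-np.sin(th)]);n=np.array([np.sin(th),0,np.cos(th)])
    print('t %.2f r %.1f th %.3f v %.3f y %.1f lean %.3f Ftan(fwd-) %.1f Frad %.1f Fy %.1f grip %.3f'%(o['time_s'],np.hypot(p[0],p[2]),th,.332-th,p[1],np.arctan2(z[0],z[2]),f@t,f@n,f[1],o['grip_width']))
E
python3 - <<'E'
from h import *
delta(lev(160,.22),rackrot(.22));delta(lev(134,.22),rackrot(.22));where()
E
```

```text
rv [-0.0282  0.0007 -0.0016] d [ 2.4  2.6 57. ]
rv [-0.0282  0.0007 -0.0016] d [ 2.4  3.3 82.9]
t 9.18 r 217.0 th 0.216 v 0.116 y -2.4 lean 0.248 Ftan(fwd-) -0.1 Frad 0.1 Fy -0.6 grip 0.798
```

```bash
python3 nudge.py '-0.028 0 0 2.4 2.6 10 0.6;-0.028 0 0 2.4 2.6 57 0.6;-0.028 0 0 2.4 3.3 82.9 0.6;-0.028 0 0 2.4 3.3 82.9 0.5;-0.028 0 0 2.4 3.3 82.9 0;-0.028 0 0 2.4 3.3 82.9 0;-0.028 0 0 2.4 3.3 82.9 0;-0.028 0 0 2.4 3.3 82.9 0;-0.028 0 0 2.4 3.3 82.9 0' 60
python3 - <<'E'
from h import *
where();o=bot.observe();q=o['tool_rot'];r=R.from_quat(np.r_[q[1:],q[0]])
for k in range(0,1): delta(lev(145.5,.22),rackrot(.22))
E
```

```text
time_s: 10.3
tcp_pos: [594.9, 120.8, 186.2]
tool_rot: [-0.077, 0.713, 0.693, -0.076]
ft_force: [0.9, -1.7, 5.7]
grip_width: 0.199
gripper_force: 58.4
t 10.30 r 136.5 th 0.223 v 0.109 y 1.1 lean 0.216 Ftan(fwd-) -0.3 Frad 5.8 Fy -1.7 grip 0.199
rv [0.0042 0.0015 0.0002] d [-1.1 -0.4 -9. ]
```

```bash
python3 nudge.py '0 0 0 -1 0 -5 0;0 0 0 -1 0 -10 0;0 0 0 -1 0 -14 0;0 0 0 -1 0 -14 0;0 0 0 -1 0 -14 0'
python3 -c "
from h import *
where()
for f in np.arange(.1,.71,.1): print(round(-f,1),(-147*np.sin(f)).round(1),(147*(1-np.cos(f))).round(1))"
```

```text
time_s: 10.92
tcp_pos: [596.2, 120.3, 197.3]
tool_rot: [-0.079, 0.712, 0.693, -0.077]
ft_force: [-0.5, 1.8, -8.4]
grip_width: 0.202
gripper_force: 58.6
t 10.93 r 147.7 th 0.215 v 0.117 y 0.7 lean 0.221 Ftan(fwd-) 1.3 Frad -8.3 Fy 1.7 grip 0.202
-0.1 -14.7 0.7
-0.2 -29.2 2.9
-0.3 -43.4 6.6
-0.4 -57.2 11.6
-0.5 -70.5 18.0
-0.6 -83.0 25.7
-0.7 -94.7 34.6
```

```bash
python3 nudge.py '-0.1 0 0 0 -14.7 0.7 0;-0.2 0 0 0 -29.2 2.9 0;-0.3 0 0 0 -43.4 6.6 0;-0.4 0 0 0 -57.2 11.6 0;-0.5 0 0 0 -70.5 18 0;-0.6 0 0 0 -83 25.7 0;-0.68 0 0 0 -92.4 32.7 0;-0.68 0 0 0 -92.4 32.7 0;-0.68 0 0 0 -92.4 32.7 0'
python3 -c "
from h import *
where();bot.observe()"
```

```text
time_s: 12.05
tcp_pos: [499.8, 122.9, 187.0]
tool_rot: [0.163, 0.698, 0.679, 0.159]
ft_force: [3.4, 4.8, -8.8]
grip_width: 0.2
gripper_force: 59.6
t 12.05 r 148.8 th -0.451 v 0.783 y 0.5 lean -0.459 Ftan(fwd-) -0.9 Frad -9.3 Fy 4.9 grip 0.200
```

```bash
python3 nudge.py '0 0 0 0 0 3 0;0 0 0 0 0 6 0;0 0 0 0 0 8 0;0 0 0 0 0 8 0;0 0 0 0 0 8 0'
python3 -c "
from h import *
where()
for f in np.arange(.02,.241,.02): print(round(-f,2),(-142*np.sin(f)).round(1),(142*(1-np.cos(f))).round(1))"
```

```text
time_s: 12.68
tcp_pos: [503.6, 123.0, 182.9]
tool_rot: [0.163, 0.698, 0.679, 0.158]
ft_force: [-28.8, 1.4, 25.0]
grip_width: 0.203
gripper_force: 65.2
t 12.68 r 143.5 th -0.440 v 0.772 y 0.8 lean -0.459 Ftan(fwd-) -15.4 Frad 34.9 Fy 0.6 grip 0.203
-0.02 -2.8 0.0
-0.04 -5.7 0.1
-0.06 -8.5 0.3
-0.08 -11.3 0.5
-0.1 -14.2 0.7
-0.12 -17.0 1.0
-0.14 -19.8 1.4
-0.16 -22.6 1.8
-0.18 -25.4 2.3
-0.2 -28.2 2.8
-0.22 -31.0 3.4
-0.24 -33.8 4.1
```

```bash
python3 nudge.py '0 0 0 0 0 -3 0;-0.02 0 0 0 -2.8 -3 0;-0.04 0 0 0 -5.7 -2.9 0;-0.06 0 0 0 -8.5 -2.7 0;-0.06 0 0 0 -8.5 -2.7 0'
python3 -c "
from h import *
where()"
```

```text
time_s: 13.3
tcp_pos: [495.5, 123.1, 180.4]
tool_rot: [0.186, 0.692, 0.674, 0.18]
ft_force: [-11.7, 4.0, 12.8]
grip_width: 0.204
gripper_force: 65.0
t 13.30 r 145.0 th -0.497 v 0.829 y 0.6 lean -0.524 Ftan(fwd-) -4.2 Frad 16.9 Fy 3.6 grip 0.204
```

```bash
python3 nudge.py '0 0 0 0 0 -1 0;-0.02 0 0 0 -2.8 -1 0;-0.04 0 0 0 -5.7 -0.9 0;-0.06 0 0 0 -8.5 -0.7 0;-0.06 0 0 0 -8.5 -0.7 0'
python3 -c "
from h import *
where()"
```

```text
time_s: 13.92
tcp_pos: [486.3, 123.3, 173.6]
tool_rot: [0.205, 0.687, 0.668, 0.199]
ft_force: [1.5, 5.8, -7.2]
grip_width: 0.201
gripper_force: 59.3
t 13.93 r 143.9 th -0.576 v 0.908 y 0.5 lean -0.580 Ftan(fwd-) -2.9 Frad -6.8 Fy 5.8 grip 0.201
```

```bash
python3 nudge.py '0 0 0 0 0 1.5 0;0 0 0 0 0 3 0;0 0 0 0 0 3 0'
python3 -c "
from h import *
where()"
```

```text
time_s: 14.3
tcp_pos: [487.4, 123.2, 170.4]
tool_rot: [0.204, 0.687, 0.669, 0.199]
ft_force: [0.8, 6.5, -8.6]
grip_width: 0.204
gripper_force: 58.8
t 14.30 r 140.6 th -0.582 v 0.914 y 0.5 lean -0.578 Ftan(fwd-) -4.3 Frad -7.5 Fy 6.5 grip 0.204
```

```bash
python3 nudge.py '0 0 0 0 0 2 0;0 0 0 0 0 4 0;0 0 0 0 0 4 0'
python3 -c "
from h import *
where()"
```

```text
time_s: 14.68
tcp_pos: [489.5, 123.6, 168.6]
tool_rot: [0.204, 0.687, 0.669, 0.198]
ft_force: [-22.8, 6.4, 14.7]
grip_width: 0.202
gripper_force: 60.9
t 14.68 r 137.9 th -0.577 v 0.909 y 0.9 lean -0.577 Ftan(fwd-) -11.3 Frad 24.9 Fy 5.8 grip 0.202
```

```bash
python3 nudge.py '0 0 0 0 -1 -1.5 0;0 0 0 0 -2 -2 0;0 0 0 0 -2 -2 0.3;0 0 0 0 -2 -2 0.5;0 0 0 0 -2 -2 0.5;0 0 0 0 -2 -2 0.5'
python3 -c "
from h import *
where()
w=bot.camera('wrist');s=bot.camera('scene')
save('w6',np.hstack([w['color'][:,100:420],cv2.resize(s['color'][140:284,170:330],(427,384))]))"
```

```text
time_s: 15.42
tcp_pos: [487.9, 122.8, 169.1]
tool_rot: [0.206, 0.687, 0.668, 0.2]
ft_force: [0.0, -0.3, -0.0]
grip_width: 0.496
gripper_force: 0.0
t 15.43 r 139.2 th -0.584 v 0.916 y 0.2 lean -0.582 Ftan(fwd-) 0.0 Frad -0.0 Fy -0.3 grip 0.496
```

View pics/w6.png

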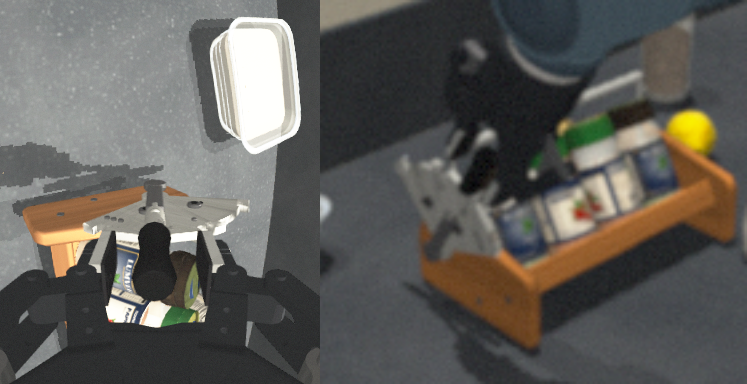

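The fingers are off the grip, and the lever stands forward with the grip at (155,260). I'll back off along the lever and measure its angle and how far out the grip stands.

```bash
python3 nudge.py '0 0 0 0 0 -20 0.6;0 0 0 0 0 -70 0.6;0 0 0 0 0 -100 0.6;0 0 0 0 0 -100 0.6;0 0 0 0 0 -100 0.6'
python3 - <<'E'
from h import *
Rr=R.from_euler('z',YAW).as_matrix();where()
w=bot.camera('wrist');np.save('w7.npy',w,allow_pickle=True)
L=wpts(w)@Rr-PIV;V=w['color'].max(2)
for th in (-.56,-.58,-.6):
  n=np.array([np.sin(th),0,np.cos(th)]);t=np.array([np.cos(th),0,-np.sin(th)])
  r=L@n;x=L@t
  m=(V<90)&(r>95)&(r<170)&(abs(x)<25)&(abs(L[...,1])<16)
  top=m&(r>145);q=L[top];print(th,'top',len(q),'r',np.percentile(r[top],[50,90]).round(1),'x',np.percentile(x[top],[3,50,97]).round(1),'y',np.percentile(q[:,1],[3,97]).round(1))
  for a in(105,115,125,135): 
    k=m&(abs(r-a)<5)
    if k.sum()>3: print('  ',a,k.sum(),np.percentile(x[k],[5,50,95]).round(1))
v,u=np.nonzero(m);cu,cv=int(u.mean()),int(v.mean());print(cu,cv)
c=w['color'][max(0,cv-80):cv+40,cu-80:cu+80];save('w7',cv2.resize(c,None,fx=5,fy=5,interpolation=cv2.INTER_CUBIC))
E
```

```text
time_s: 16.15
tcp_pos: [432.6, 124.5, 251.4]
tool_rot: [0.205, 0.687, 0.668, 0.199]
ft_force: [-0.8, -0.3, -0.8]
grip_width: 0.599
gripper_force: 0.0
t 16.15 r 238.3 th -0.588 v 0.920 y 0.2 lean -0.580 Ftan(fwd-) -1.1 Frad -0.3 Fy -0.3 grip 0.599
-0.56 top 529 r [153.9 154.9] x [-12.5  -3.8   3.7] y [-6.1  9.5]
   105 20 [-11.5  -5.8  -0.1]
   115 97 [-10.7  -3.7   4.1]
   125 60 [-9.6 -3.6  2.7]
   135 36 [-9.8 -3.8  1.9]
-0.58 top 529 r [153.9 155. ] x [-9.4 -0.7  6.7] y [-6.1  9.5]
   105 20 [-9.4 -3.6  2. ]
   115 97 [-8.5 -1.5  6.4]
   125 60 [-7.2 -1.1  5.2]
   135 36 [-7.2 -1.1  4.7]
-0.6 top 529 r [153.9 155. ] x [-6.3  2.2  9.8] y [-6.1  9.5]
   105 21 [-7.2 -1.   5.8]
   115 96 [-6.2  0.9  8.6]
   125 60 [-4.7  1.5  7.6]
   135 36 [-4.5  1.6  7.4]
256 197
```

View pics/w7.png

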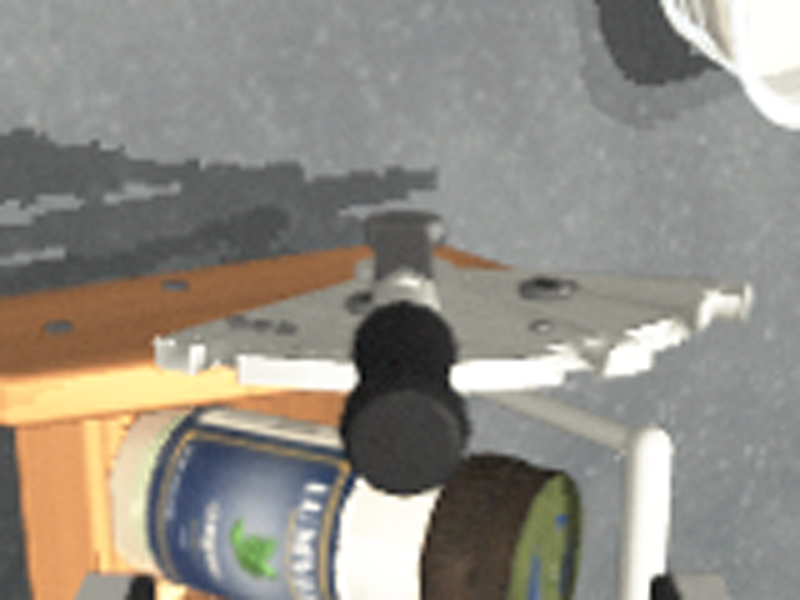

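The notches read three dots at the left (265,325) and one dot at the right (540,325). The lever stands between them, in the two-dot notch. Its grip end is 153.9 mm from the pivot (home = 153), with v≈0.915. I'll check the row once more, then hand in.

```bash
python3 nudge.py '0 0 0 0 0 -40 0.6;0 0 0 -60 0 -60 0.6;0 0 0 -100 0 -60 0.6;0 0 0 -100 0 -60 0.6;0 0 0 -100 0 -60 0.6'
python3 - <<'E'
from h import *
Rr=R.from_euler('z',YAW).as_matrix();a=np.array([.469,0,.883]);e=np.array([.883,0,-.469])
w=bot.camera('wrist');L=wpts(w)@Rr;c=np.array([550,0,123.4])
for k,y in(('left',74.5),('mid',18.3),('loose',-37.6),('right',-93.4)):
    m=(abs(L[...,1]-y)<28)&(abs(L@a-c@a)<2)&(abs(L@e-c@e)<32);q=L[m]
    if len(q)<50: print(k,len(q));continue
    cc,r=cv2.minEnclosingCircle(np.c_[q@e,q[:,1]].astype(np.float32));print(k,len(q),np.round(cc,1),round(r,1),np.median(q@a).round(1))
o=bot.observe();print(o['time_s'],o['ft_force'])
E
```

```text
time_s: 16.82
tcp_pos: [397.0, 25.6, 301.3]
tool_rot: [0.204, 0.687, 0.668, 0.199]
ft_force: [-0.8, 0.1, 0.6]
grip_width: 0.6
gripper_force: 0.0
left 446 [428.2  73.9] 22.3 367.1
mid 451 [427.6  18.9] 23.0 367.6
loose 388 [427.3 -37.8] 23.2 367.4
right 317 [430.2 -98.1] 27.4 367.2
16.875 [-0.25402928  0.17819597 -0.43977818]
```

```bash
python3 -c "
from plant import bot
print(bot.job_done())"
```

```text
the job is handed in; nothing more can be done
None
```

I put the jar in the empty bay, in line with its neighbours, and threw the lever into the two-dot notch (v≈0.915), with the pin measuring home to within about 1 mm; nothing was being touched when I handed the job in at about 17 s, and no verdict came back.

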